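# Find the insulated socket that fits the earth-terminal nut

### The arm

A 7-joint arm with a two-finger parallel gripper is mounted at the origin on the work surface. World frame = base frame: x ahead of the robot, y to its left, z up, the work surface at z = 0. Lengths are in m, angles in rad, forces in N, time in s.
With the tool pointing down it reaches from about 0.35 to 0.9 m from the base axis. Payload 7.2 kg.
Tool frame: the origin (TCP) lies midway between the tips of the shut fingers; the grasp point (between the pads) lies ctrl.grasp_offset behind it (ctrl.grasp_offset is the distance from the TCP to the grasp point, in m); z points along the fingers, y is the line along which they close (so a half turn about z gives the same grasp; the last joint's range is limited). The gripper opens to 85 mm and grips with 20 to 120 N. Pads are 22 mm wide; open, the fingers measure 114 mm over their backs; the gripper's body (76 mm by 85 mm) begins 54 mm behind the grasp point. The pads swing forward as they close: fully open they stand 13 mm farther back than shut.
Start: joints at [1.127, 0.411, -0.013, 1.596, 0.006, 1.134, -0.082], TCP at [0.229, -0.581, 0.231] pointing down, gripper open.
Joint ranges: [-2.95, 2.95], [-0.29, 1.99], [-1.47, 1.44], [0.14, 2.54], [-1.03, 4.17], [0.13, 1.85], [-2.86, 2.86]. Speed limits (rad/s): [2.39, 2.39, 3.01, 3.01, 3.14, 3.14, 3.14].

### API

Orientations are given as a 3x3 rotation matrix whose columns are the frame's x, y, z axes.
In Python, from bench import ctrl gives the robot as it stands. The module is installed in compiled form; this text tells all that it offers.
- The arm moves only by the shell command python3 -m jog 'ROWS' [FORCE]. ROWS is JSON, a list of rows, each a list of 3 entries, a list of its own where there are three numbers: the shift along the tool's x, y, z in mm, then the turn about the tool's z in degrees, then the opening, from 0 (shut) to 1 (fully open). A call has 1 to 20 rows; each row is the pose to reach, as a shift and turn from the pose commanded when the call began, along the tool's axes at that moment; what a row does not reach only later rows make up. A row lasts 1/10 s, in which the tool goes at most 50 mm and 8.59 degrees, less where a joint would pass 70% of its speed; a pose out of reach is approached as far as the arm can. A call with a gripper value outside its range is refused whole. The fingers move at their own pace and stop on an object; FORCE is the grip in N (left out, the last holds). Time passes only in rows, so rows that repeat a pose let the fingers close. It gives the time, the measured TCP pose, the force, the opening and the grip force at its end, in the units of the state.
- ctrl.sense(): the state, without advancing time (a new reading comes with each control period).
- ctrl.camera(name): name is "side" or "top"; returns the picture (384x512x3 uint8, red, green, blue); there is no depth.
- ctrl.camera_model(name): a dict with "fovy" (degrees; the focal length in pixels is half the picture's height over the tangent of half this angle, whatever the lens; pixels are square), "cx", "cy" (the principal point, pixels), "pose" (4x4, takes a point from camera to world coordinates). Camera axes: x right, y down, z forward; pixel columns grow to the right and rows downward; lengths in m; the calibration is good to about 2 mm. A picture is of the moment at which its call begins. camera_model takes no time and is no camera call.
- ctrl.hand_in(): hands the job in; it is judged then, once.
The state is a dict: "clock": time; "joint_positions": joint angles; "dq": joint speeds; "joint_torque": joint torques, N m; "position": TCP position; "eef_rot": TCP orientation; "force": force on the tool from outside, world axes, zero at the start; "moment": the same for the moment, N m; "opening": opening from 0.0 (shut) to 1.0 (fully open); "finger_force": force on a finger pad.
Only numpy, scipy, OpenCV 4.12 (cv2) and the standard library are available. Lean on these libraries where they do the work, as an engineer would, in place of code of your own. Each camera call takes 0.05 s, during which the arm holds its last target. There are 200 camera calls.

### The job

One of the three earth-terminal blocks stands on the blue mat: try the orange insulated sockets from the rack on its hex nut until you find the one that fits, and put any that does not fit back upright in a rack hole, nose down. Finish while still gripping the right socket with it pushed fully home and upright on that nut; do not let go of it. Leave the other things on the bench where they are.

Things in the scene. Friction and masses are not known exactly. Their poses are not given: they have to be found in the camera images.
- block_p: grey earth-terminal block fixed to the bench, one of three, 86 x 86 x 34 mm; serve only the one standing on the blue mat. Upright brass hex nut, 24 mm across flats, 34 to 48 mm above the origin (top 2.5 mm round), 16 mm stud end to 54 mm; nothing turns. Origin: centre of underside, on the nut's axis; z up; nut flats face its x and every 60 deg from it
- block_p_guard (a point): centre of the top rim (54 mm above the bench) of the fixed red guard ring round that block's nut: outside 64, inside 39.2 mm dia. A too wide socket's nose stops on this rim, a too narrow one on nut or stud (48 to 54 mm above the bench); the right one goes down to the block's top face (34 mm)
- block_q: grey earth-terminal block fixed to the bench, one of three, 86 x 86 x 34 mm; serve only the one standing on the blue mat. Upright brass hex nut, 30 mm across flats, 34 to 48 mm above the origin (top 2.5 mm round), 20 mm stud end to 54 mm; nothing turns. Origin: centre of underside, on the nut's axis; z up; nut flats face its x and every 60 deg from it
- block_q_guard (a point): centre of the top rim (54 mm above the bench) of the fixed red guard ring round that block's nut: outside 64, inside 46.1 mm dia. A too wide socket's nose stops on this rim, a too narrow one on nut or stud (48 to 54 mm above the bench); the right one goes down to the block's top face (34 mm)
- block_r: grey earth-terminal block fixed to the bench, one of three, 86 x 86 x 34 mm; serve only the one standing on the blue mat. Upright brass hex nut, 18 mm across flats, 34 to 48 mm above the origin (top 2.5 mm round), 12 mm stud end to 54 mm; nothing turns. Origin: centre of underside, on the nut's axis; z up; nut flats face its x and every 60 deg from it
- block_r_guard (a point): centre of the top rim (54 mm above the bench) of the fixed red guard ring round that block's nut: outside 64, inside 32.3 mm dia. A too wide socket's nose stops on this rim, a too narrow one on nut or stud (48 to 54 mm above the bench); the right one goes down to the block's top face (34 mm)
- mat: thin blue square mat, 160 x 160 x 1 mm, lying on the bench under the block that is to be served; origin at its centre
- socket_1: loose insulated socket, one of three alike above, 0.2 to 0.4 kg, standing nose down in any rack hole, 87 mm high. Steel hex nose 24 mm long, open bore, then orange jacket 60 dia x 18 mm, then steel hex shank. Bore 19.8, 25.8 or 31.8 mm across flats (nose 30, 37 or 44 mm wide), one of each, unmarked: find out by trying. Origin: centre of the nose's lower end; z up to the shank
- socket_1_shank (a point): on that socket's axis, 66 mm above its origin, in the middle of its hexagonal adapter shank: 22 mm across flats, 42 to 87 mm above the origin; grasp across two facing flats. Flats of shank and bore both face the socket's x and every 60 deg from it. The bore has 0.9 mm play each side of its nut and about 6 deg of turn either way
- socket_2: loose insulated socket, one of three alike above, 0.2 to 0.4 kg, standing nose down in any rack hole, 87 mm high. Steel hex nose 24 mm long, open bore, then orange jacket 60 dia x 18 mm, then steel hex shank. Bore 19.8, 25.8 or 31.8 mm across flats (nose 30, 37 or 44 mm wide), one of each, unmarked: find out by trying. Origin: centre of the nose's lower end; z up to the shank
- socket_2_shank (a point): on that socket's axis, 66 mm above its origin, in the middle of its hexagonal adapter shank: 22 mm across flats, 42 to 87 mm above the origin; grasp across two facing flats. Flats of shank and bore both face the socket's x and every 60 deg from it. The bore has 0.9 mm play each side of its nut and about 6 deg of turn either way
- socket_3: loose insulated socket, one of three alike above, 0.2 to 0.4 kg, standing nose down in any rack hole, 87 mm high. Steel hex nose 24 mm long, open bore, then orange jacket 60 dia x 18 mm, then steel hex shank. Bore 19.8, 25.8 or 31.8 mm across flats (nose 30, 37 or 44 mm wide), one of each, unmarked: find out by trying. Origin: centre of the nose's lower end; z up to the shank
- socket_3_shank (a point): on that socket's axis, 66 mm above its origin, in the middle of its hexagonal adapter shank: 22 mm across flats, 42 to 87 mm above the origin; grasp across two facing flats. Flats of shank and bore both face the socket's x and every 60 deg from it. The bore has 0.9 mm play each side of its nut and about 6 deg of turn either way
- rack: fixed grey socket rack, 74 x 236 x 40 mm, long side along its y, three round 47 mm through holes 78 mm apart in a row along y; origin: centre of its underside. A stored socket's jacket rests on its top (40 mm), so the socket's origin is then 16 mm above the bench
- rack_hole0 (a point): centre of the mouth of rack hole 0 (top face of the rack, 40 mm above the bench; hole at the -y end of the rack's own y axis)
- rack_hole1 (a point): centre of the mouth of rack hole 1 (top face of the rack, 40 mm above the bench; hole in the middle of the rack's own y axis)
- rack_hole2 (a point): centre of the mouth of rack hole 2 (top face of the rack, 40 mm above the bench; hole at the +y end of the rack's own y axis)
- multimeter: red hand multimeter, 85 x 180 x 34 mm; loose bystander, leave it alone; origin: centre of its underside
- mouse: black computer mouse, 100 x 60 x 30 mm; loose bystander, leave it alone; origin: centre of its underside
- breadboard: white breadboard with chips, 55 x 165 x 17 mm; loose bystander, leave it alone; origin: centre of its underside
- solder_spool: blue spool, 60 dia x 46 mm; loose bystander, leave it alone; origin: centre of its underside
- parts_box: closed black parts case with coloured compartments, 120 x 190 x 33 mm; loose bystander, leave it alone; origin: centre of its underside
- screwdriver: screwdriver lying flat, about 200 mm; loose bystander, leave it alone; origin: on the tool near its middle
- bottle: upright closed bottle, 64 dia x 150 mm; loose bystander, leave it alone; origin: centre of its underside

How it is judged:
By the outcome, as a careful person would: the job done as asked, in the order asked, and still so for the second after the job is handed in, while the arm keeps its last pose, push and grip.
It also fails if it takes over 72 s, if anything falls off the work surface, if the arm or the gripper's body presses on something with over 40 N, if the wrist force passes 120 N, or if a joint passes its speed limit or range.

## Working session

There is one attempt and no reset: what is moved stays moved. The work goes in short steps, Python scripts to look and compute and a shell command to move; the robot and the scene stay as the last step left them, time stands still between calls to the robot, and variables do not carry over. Pictures are saved under pics/ and viewed, at most 10 in all, crops included, and the job is handed in when it is done.

```bash
mkdir -p pics
python3 - <<'E'
from bench import ctrl
import cv2,numpy as np
for n in ("top","side"):
    im=ctrl.camera(n); cv2.imwrite(f"pics/{n}0.png",im[:,:,::-1])
    m=ctrl.camera_model(n); print(n,m["fovy"],m["cx"],m["cy"]);print(np.round(m["pose"],4))
s=ctrl.sense(); print(s["clock"],s["position"],np.round(s["eef_rot"],3),s["force"],s["opening"],ctrl.grasp_offset)
E
```

```text
top 57.06384891635331 257.2402816473787 195.69516868375752
[[ 0.0759 -0.9759  0.2048  0.286 ]
 [-0.9971 -0.0754  0.0106 -0.0747]
 [ 0.0051 -0.205  -0.9787  1.209 ]
 [ 0.      0.      0.      1.    ]]
side 56.52237043914466 248.96810625561048 188.87672741899726
[[-0.9905 -0.0802  0.1119  0.4005]
 [-0.1371  0.6521 -0.7457  0.8229]
 [-0.0132 -0.7539 -0.6569  0.8491]
 [ 0.      0.      0.      1.    ]]
0.1 [ 0.22918469 -0.58099397  0.23055367] [[ 0.93   0.367 -0.001]
 [ 0.367 -0.93   0.001]
 [-0.    -0.001 -1.   ]] [ 0.57221688 -0.04516094 -0.56259315] 0.9993100068696368 0.0187
```

View pics/top0.png

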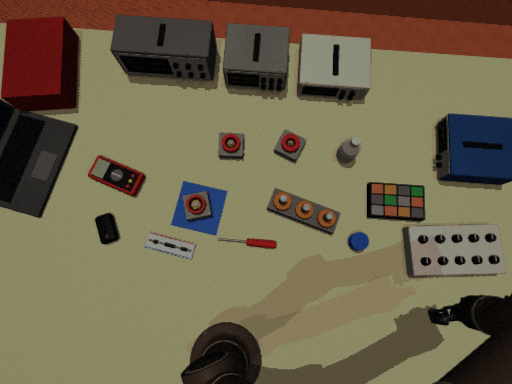

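View pics/side0.png

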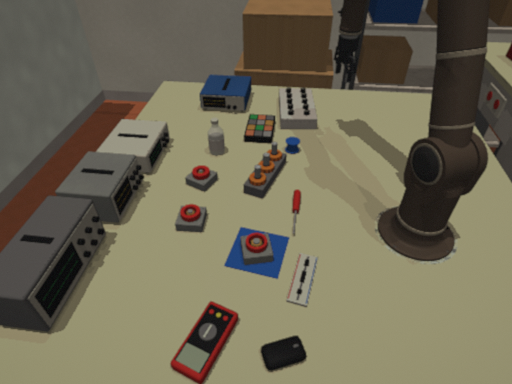

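The top view shows the mat block near pixel (196,205) and the rack with three sockets at (283,201), (305,209), (327,217). The other two blocks are at (231,144) and (291,144). In the side view the mat block is at (257,243) and the rack at about (266,170).

```bash
cat > h.py <<'E'
from bench import ctrl
import cv2,numpy as np
from scipy.optimize import least_squares
def ray(n,px):
    m=ctrl.camera_model(n); f=192/np.tan(np.radians(m["fovy"]/2)); P=m["pose"]
    px=np.atleast_2d(px).astype(float)
    d=np.c_[(px[:,0]-m["cx"])/f,(px[:,1]-m["cy"])/f,np.ones(len(px))]@P[:3,:3].T
    return P[:3,3],d
def onz(n,px,z):
    o,d=ray(n,px); return (o+d*((z-o[2])/d[:,2])[:,None])[:,:2]
def proj(n,p):
    m=ctrl.camera_model(n); f=192/np.tan(np.radians(m["fovy"]/2)); P=m["pose"]
    c=(np.atleast_2d(p)-P[:3,3])@P[:3,:3]; return np.c_[c[:,0]/c[:,2]*f+m["cx"],c[:,1]/c[:,2]*f+m["cy"]]
def mask(im,lo,hi):
    h=cv2.cvtColor(im,cv2.COLOR_RGB2HSV); return cv2.inRange(h,lo,hi)
def blobs(im,kind,U=6):
    """upsampled outer contours of red or orange blobs, in pixels"""
    b=cv2.resize(im,None,fx=U,fy=U,interpolation=cv2.INTER_CUBIC)
    m=mask(b,(8,120,90),(22,255,255)) if kind=="orange" else mask(b,(0,130,70),(7,255,255))|mask(b,(172,130,70),(180,255,255))
    if kind=="blue": m=mask(b,(100,150,60),(125,255,255))
    cs,_=cv2.findContours(m,cv2.RETR_EXTERNAL,cv2.CHAIN_APPROX_NONE)
    return [((c[:,0]+.5)/U-.5) for c in cs if cv2.contourArea(c)>60*U*U]
def rimfit(n,c,z,r):
    """circle of known radius to the half of the outline farther from the camera"""
    q=onz(n,c,z); o=ctrl.camera_model(n)["pose"][:2,3]; p=q.mean(0)
    for _ in range(6):
        u=(p-o)/np.linalg.norm(p-o); k=q[(q-p)@u>0.0]
        s=least_squares(lambda v:np.hypot(*(k-v).T)-r,p,loss="soft_l1",f_scale=.001); p=s.x
    return p,np.sqrt(np.mean(s.fun**2))
E
python3 - <<'E'
from h import *
for n in ("top","side"):
    im=cv2.imread(f"pics/{n}0.png")[:,:,::-1].copy()
    for kind,z,r in(("red",.054,.032),("orange",.058,.030)):
        for c in blobs(im,kind):
            if len(c)>900: continue
            p,e=rimfit(n,c,z,r); print(n,kind,np.round(c.mean(0),1),np.round(p*1e3,1),"rms",round(e*1e3,2))
    for c in blobs(im,"blue"):
        q=onz(n,c,.001).astype(np.float32)*1000; print(n,"mat",np.round(c.mean(0)),cv2.minAreaRect(q))
t=cv2.imread("pics/top0.png"); s=cv2.imread("pics/side0.png")
C=lambda im,x,y,w,h:cv2.resize(im[y:y+h,x:x+w],(400,300),interpolation=cv2.INTER_CUBIC)
cv2.imwrite("pics/crop0.png",np.vstack([np.hstack([C(t,176,190,40,30),C(s,236,225,40,30)]),np.hstack([C(t,266,180,80,60),C(s,232,136,80,60)])]))
E
```

```text
top red [260.8 242.9] [356.2 -85.9] rms 14.07
top red [195.3 203.6] [484.8 140.7] rms 0.39
top red [115.1 174.8] [590.4 478.4] rms 8.78
top red [290.3 142. ] [ 725.5 -161.7] rms 0.43
top red [230.2 142.1] [709.   44.7] rms 0.51
top red [498.8  51.8] [1149.3 -913.3] rms 6.1
top red [482.4  44.6] [1150.  -829.7] rms 11.67
top red [383.   37.9] [1139.4 -462.4] rms 11.51
top red [147.    7.3] [1205.7  394.2] rms 11.59
top red [132.3   6.6] [1210.8  448. ] rms 10.26
top orange [326.4 217.3] [ 471.5 -294.6] rms 0.37
top orange [403.8 211.4] [ 501.5 -537.7] rms 8.78
top orange [390.7 210.1] [ 503.2 -494.7] rms 7.56
top orange [304.2 208.8] [ 494.3 -220.4] rms 0.4
top orange [416.8 201.5] [ 536.9 -581.6] rms 8.76
top orange [282.1 200.3] [ 517.1 -145.7] rms 0.44
top orange [390.1 189.2] [ 570.5 -494.3] rms 9.48
top orange [376.9 188.3] [ 570.1 -449.4] rms 9.88
top mat [357. 241.] ((409.8482666015625, -417.04278564453125), (63.72209548950195, 62.312320709228516), 54.72980880737305)
top mat [199. 208.] ((481.2633361816406, 136.63369750976562), (156.93560791015625, 157.30999755859375), 81.25838
[... 290 characters left out ...]
7] [ 723.7 -157.5] rms 0.89
side orange [257.2 177.6] [ 515.  -141.1] rms 7.89
side orange [266.1 165.3] [ 491.8 -215.3] rms 7.77
side orange [274.1 153.7] [ 468.6 -287. ] rms 8.37
side orange [250.1 129.6] [ 580.9 -461.8] rms 6.5
side orange [268.2 125. ] [ 511.5 -506.1] rms 6.62
side orange [126.  105.8] [1267.3 -613.2] rms 9.03
side mat [256. 253.] ((480.6779479980469, 138.48233032226562), (154.5897979736328, 155.7823486328125), 81.1666259765625)
side mat [292. 141.] ((404.0989990234375, -465.4188537597656), (53.14415740966797, 63.37839126586914), 1.9067728519439697)
side mat [227.  86.] ((783.8092041015625, -976.1929931640625), (238.27793884277344, 235.4827880859375), 0.6898398399353027)
```

View pics/crop0.png

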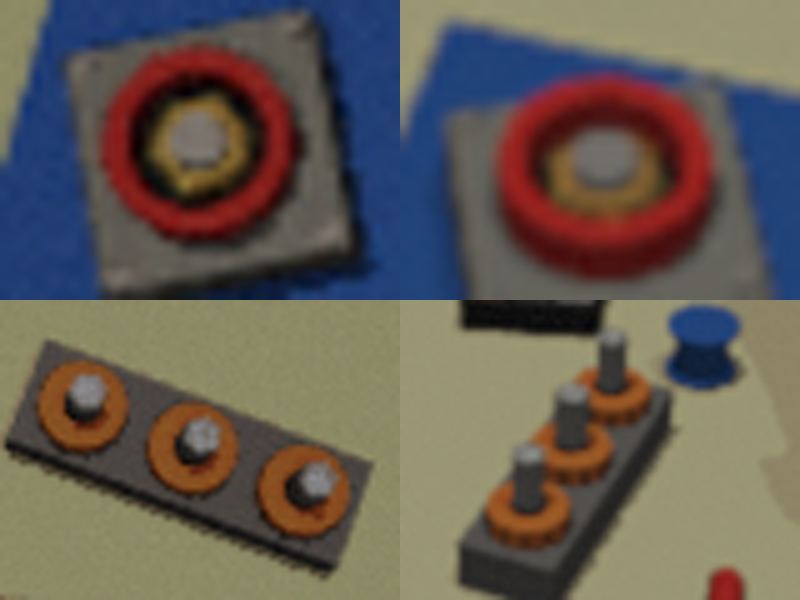

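```bash
cat >> h.py <<'E'
def jacket(n,im,z=.058,kind="orange",r=.030,de=.0015):
    out=[]
    for c in blobs(im,kind):
        if len(c)>900: continue
        h=cv2.convexHull(c.astype(np.float32))
        k=np.array([abs(cv2.pointPolygonTest(h,(float(x),float(y)),True))<.12 for x,y in c])
        p,e=rimfit(n,c[k],z,r-de)
        if e<.0015: out.append(p)
    return np.array(out)
def hexphase(n,im,c,z,rs,ch):
    """6-fold phase of a radial edge: steepest fall of channel along rays, flats angle mod 60 (deg)"""
    A=np.radians(np.arange(0,360,3)); R=[]
    for a in A:
        r=np.linspace(*rs,60); P=np.c_[c[0]+r*np.cos(a),c[1]+r*np.sin(a),np.full(60,z)]; u=proj(n,P).astype(np.float32)
        v=cv2.remap(ch,u[None,:,0],u[None,:,1],cv2.INTER_CUBIC)[0]
        R.append(r[np.argmin(np.gradient(v))])
    R=np.array(R); F=np.array([abs(np.mean(R*np.exp(-1j*k*A))) for k in range(1,9)])
    ph=np.degrees(np.angle(np.mean(R*np.exp(-6j*A))))  # R max at -ph/6 => corner
    return R.mean()*1e3,np.round(F*1e3,2),(-ph/6+30)%60
E
python3 - <<'E'
from h import *
ims={n:cv2.imread(f"pics/{n}0.png")[:,:,::-1].copy() for n in("top","side")}
for de in(0.0015,):
  for n in ims:
    print(n,"ring",np.round(jacket(n,ims[n],.054,"red",.032,de)*1e3,1).tolist()); print(n,"sock",np.round(jacket(n,ims[n],de=de)*1e3,1).tolist())
# block yaw from grey top: cast crop corner estimates at z=.034
cor=np.array([[68,60],[310,10],[355,250],[105,290]])/10.+[176,190]-.45
q=onz("top",cor,.034); e=np.roll(q,-1,0)-q; print("block c",q.mean(0),"edges",np.linalg.norm(e,axis=1),np.degrees(np.arctan2(e[:,1],e[:,0]))%90)
im=ims["top"].astype(np.float32); yel=im[...,0]+im[...,1]-2*im[...,2]
c=np.array([.4862,.1421])
for d in ((0,0),(.001,0),(0,.001)): print("nut",hexphase("top",ims["top"],c+d,.047,(.010,.020),(im[...,1]-im[...,2]+.0*yel)))
for s in((.4715,-.2946),(.4943,-.2204),(.5171,-.1457)):
    b=np.array(s)+[.0012,-.0008]
    print("shank",hexphase("top",ims["top"],b,.103,(.006,.018),im[...,2]))
E
```

```text
top ring [[486.2, 142.1], [727.4, -162.1], [710.9, 45.3], [1158.6, -489.3], [1219.6, 403.3], [1216.8, 455.5]]
top sock [[472.8, -296.2], [496.0, -221.7], [519.0, -146.3]]
side ring [[484.2, 143.5], [708.7, 47.1], [724.4, -159.3]]
side sock [[514.9, -147.2], [491.5, -222.5], [470.1, -292.9]]
block c [0.4849787  0.14016867] edges [0.08346488 0.08445305 0.08444808 0.08029452] [16.45532272 16.3402556  13.62817946 15.70603317]
nut (np.float64(15.819209039548026), array([0.51, 0.13, 0.2 , 0.18, 0.3 , 0.19, 0.02, 0.07]), np.float64(11.1995077545803))
nut (np.float64(15.648305084745763), array([1.02, 0.17, 0.16, 0.16, 0.29, 0.23, 0.02, 0.15]), np.float64(16.123305058118127))
nut (np.float64(15.666666666666666), array([0.78, 0.17, 0.11, 0.2 , 0.32, 0.19, 0.03, 0.05]), np.float64(17.315640084272808))
shank (np.float64(11.037288135593219), array([0.53, 0.21, 0.14, 0.23, 0.31, 0.33, 0.06, 0.13]), np.float64(6.305392764453568))
shank (np.float64(10.969491525423729), array([0.9 , 0.31, 0.38, 0.05, 0.02, 0.3 , 0.12, 0.11]), np.float64(27.056289289149497))
shank (np.float64(11.016949152542372), array([0.61, 0.19, 0.13, 0.14, 0.09, 0.22, 0.12, 0.12]), np.float64(0.417998674593381))
  return _methods._mean(a, axis=axis, dtype=dtype,
  ret = ret.dtype.type(ret / rcount)
```

```bash
cat >> h.py <<'E'
def go(x,y,z,yaw=None):
    """shift (mm, tool axes) and turn (deg) to a TCP pose; yaw = world angle of closing axis mod 60"""
    s=ctrl.sense(); R=s["eef_rot"]; d=(np.array([x,y,z])-s["position"])@R*1e3
    t=0 if yaw is None else -((yaw-np.degrees(np.arctan2(R[1,1],R[0,1]))+30)%60-30)
    print("shift",np.round(d,1),"turn",round(t,1),"yaw_y",round(np.degrees(np.arctan2(R[1,1],R[0,1])),2),"j7",s["joint_positions"][6])
E
python3 -c "
from h import *
go(.517,-.1468,.15,0);go(.517,-.1468,.065,0)"
```

```text
shift [ 427.1 -298.2   80.9] turn -8.5 yaw_y -68.47 j7 -0.08222447119065439
shift [ 427.1 -298.   165.9] turn -8.5 yaw_y -68.47 j7 -0.08222447119065439
```

```bash
python3 -m jog '[[[427,-298,60],-8.5,0.7],[[427,-298,60],-8.5,0.7],[[427,-298,60],-8.5,0.7],[[427,-298,60],-8.5,0.7],[[427,-298,60],-8.5,0.7],[[427,-298,60],-8.5,0.7],[[427,-298,60],-8.5,0.7],[[427,-298,60],-8.5,0.7],[[427,-298,60],-8.5,0.7],[[427,-298,60],-8.5,0.7],[[427,-298,60],-8.5,0.7],[[427,-298,60],-8.5,0.7],[[427,-298,60],-8.5,0.7],[[427,-298,60],-8.5,0.7],[[427,-298,60],-8.5,0.7],[[427,-298,60],-8.5,0.7]]' 40; python3 -c "
from h import *
go(.517,-.1468,.065,0)
for n in('top','side'): cv2.imwrite(f'pics/{n}1.png',ctrl.camera(n)[:,:,::-1])
a=cv2.imread('pics/top1.png')[130:280,200:400];b=cv2.imread('pics/side1.png')[60:210,180:380]
cv2.imwrite('pics/c1.png',np.vstack([cv2.resize(a,None,fx=2,fy=2,interpolation=2),cv2.resize(b,None,fx=2,fy=2,interpolation=2)]))"
```

```text
clock: 1.7
position: [0.5168, -0.1486, 0.1715]
eef_rot: [[0.867, 0.499, 0.0], [0.499, -0.867, -0.0], [-0.0, 0.0, -1.0]]
force: [0.5, 0.0, 0.2]
opening: 0.698
finger_force: 0.0
shift [  1.1  -1.5 106.5] turn -0.1 yaw_y -60.08 j7 -0.9646955526907145
```

View pics/c1.png

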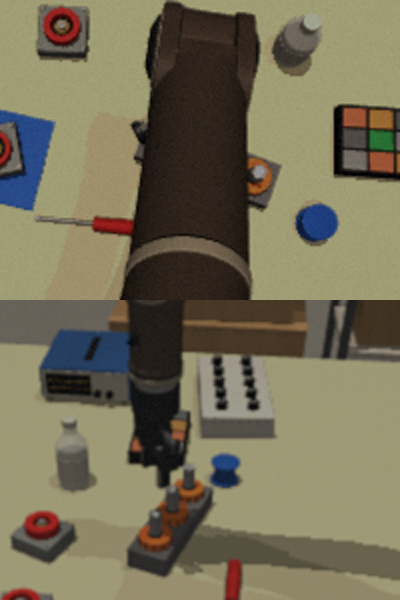

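The top view is blocked by the arm here. In the side crop the open gripper stands above the nearest socket (crop 163,475 over shank top 155,515), so I descend and grip.

```bash
python3 -m jog '[[[1,-1.5,40],0,0.7],[[1,-1.5,80],0,0.7],[[1,-1.5,106],0,0.7],[[1,-1.5,106],0,0.7],[[1,-1.5,106],0,0.0],[[1,-1.5,106],0,0],[[1,-1.5,106],0,0],[[1,-1.5,106],0,0],[[1,-1.5,106],0,0],[[1,-1.5,106],0,0],[[1,-1.5,106],0,0],[[1,-1.5,106],0,0]]' 60; python3 -c "
from h import *
s=ctrl.sense();print(s['opening']*85, s['force'],s['moment'])
im=ctrl.camera('side');cv2.imwrite('pics/side2.png',im[:,:,::-1]);print(jacket('side',im)*1e3)"
```

```text
clock: 3.0
position: [0.5187, -0.146, 0.0673]
eef_rot: [[0.866, 0.5, 0.003], [0.5, -0.866, -0.001], [0.002, 0.002, -1.0]]
force: [-1.0, 1.1, 7.7]
opening: 0.253
finger_force: 59.3
21.50364885560762 [-1.01076564  1.07527149  7.71955116] [0.18176566 0.29247806 0.01897167]
[[  517.19184573  -144.50363664]
 [  470.07691718  -292.83154533]
 [  712.37262098 -1312.04866803]]
```

```bash
python3 -m jog '[[[0,0,-45],0,0],[[0,0,-90],0,0],[[0,0,-90],0,0],[[0,0,-90],0,0]]' 60; python3 -c "
from h import *
go(.4855,.1428,.155,15.5)"
```

```text
clock: 3.45
position: [0.5179, -0.146, 0.1569]
eef_rot: [[0.866, 0.5, 0.003], [0.5, -0.866, -0.001], [0.002, 0.003, -1.0]]
force: [0.3, 0.5, -3.3]
opening: 0.25
finger_force: 59.7
shift [ 116.4 -266.3    1.4] turn -15.5 yaw_y -59.99 j7 -0.9770275561356359
```

```bash
python3 -m jog '[[[116,-266,0],-15.5,0],[[116,-266,0],-15.5,0],[[116,-266,0],-15.5,0],[[116,-266,0],-15.5,0],[[116,-266,0],-15.5,0],[[116,-266,0],-15.5,0],[[116,-266,0],-15.5,0],[[116,-266,0],-15.5,0],[[116,-266,0],-15.5,0],[[116,-266,0],-15.5,0]]' 60; python3 -c "
from h import *
go(.4855,.1428,.155,15.5)
s=ctrl.sense();print(s['position'],np.round(s['eef_rot'],4))
for n in('top','side'):
  im=ctrl.camera(n);cv2.imwrite(f'pics/{n}3.png',im[:,:,::-1])
  print(n,'jacket',(jacket(n,im,s['position'][2]-.0513+.042)*1e3).tolist(),'ring',(jacket(n,im,.054,'red',.032)*1e3).tolist())
a=cv2.imread('pics/top3.png')[130:280,100:300];b=cv2.imread('pics/side3.png')[130:280,160:360]
cv2.imwrite('pics/c3.png',np.vstack([cv2.resize(a,None,fx=2,fy=2,interpolation=2),cv2.resize(b,None,fx=2,fy=2,interpolation=2)]))"
```

```text
clock: 4.45
position: [0.4846, 0.1409, 0.1547]
eef_rot: [[0.702, 0.712, -0.001], [0.712, -0.702, -0.001], [-0.001, -0.0, -1.0]]
force: [0.1, 0.1, -2.1]
opening: 0.244
finger_force: 59.8
shift [ 1.9 -0.7 -0.3] turn -0.1 yaw_y -44.61 j7 -1.3319659226970704
[0.4846312  0.14093141 0.15473825] [[ 7.023e-01  7.119e-01 -9.000e-04]
 [ 7.119e-01 -7.023e-01 -9.000e-04]
 [-1.200e-03 -0.000e+00 -1.000e+00]]
top jacket [[456.74930288395547, -277.23962653670634], [477.8130146904305, -208.87266666971564]] ring [[727.3374430613449, -162.03641042536924], [710.817484208204, 45.13152049420941]]
side jacket [[484.06001740648816, 141.99171512803719], [675.4869595458241, -1080.3737437538894]] ring [[484.4368738464502, 143.13927044435724], [708.7842484520608, 47.16964569702349], [724.4820827982135, -159.34848123750282]]
```

View pics/c3.png

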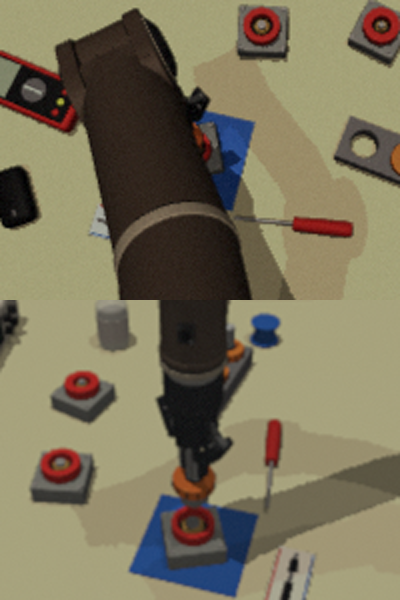

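The side crop shows the socket held upright with its jacket (193,483) right above the red ring (193,522); the top view of the block is hidden by the arm. I check the offset with the near lower edges too.

```bash
cat >> h.py <<'E'
def nearfit(im,kind,z,r,de=.0015,n="side",near=(.485,.142),s=-1):
    """circle through the near (s=-1) or far (s=1) half of the outline of the blob closest to `near`"""
    o=ctrl.camera_model(n)["pose"][:2,3]; best=None
    for c in blobs(im,kind,8):
        q=onz(n,c,z)
        if np.linalg.norm(q.mean(0)-near)>.04: continue
        p=q.mean(0)
        for _ in range(8):
            u=(p-o)/np.linalg.norm(p-o); k=q[s*((q-p)@u)>.002]
            f=least_squares(lambda v:np.hypot(*(k-v).T)-r+de,p,loss="soft_l1",f_scale=.0007); p=f.x
        best=(np.round(p*1e3,1).tolist(),round(1e3*np.sqrt(np.mean(f.fun**2)),2),len(k))
    return best
E
python3 - <<'E'
from h import *
im=cv2.imread("pics/side3.png")[:,:,::-1].copy(); z=.1547-.0513
for de in(.0005,.0015):
  print("near jacket",nearfit(im,"orange",z+.024,.03,de),"ring",nearfit(im,"red",.034,.032,de))
  print("far jacket",nearfit(im,"orange",z+.042,.03,de,s=1),"ring",nearfit(im,"red",.054,.032,de,s=1))
im=cv2.imread("pics/side0.png")[:,:,::-1].copy(); print("ring clear",nearfit(im,"red",.034,.032,.0015),nearfit(im,"red",.054,.032,.0015,s=1))
E
```

```text
near jacket ([487.9, 129.7], np.float64(8.57), 324) ring ([484.7, 139.3], np.float64(0.46), 209)
far jacket ([495.2, 177.6], np.float64(13.91), 306) ring ([484.1, 145.3], np.float64(1.27), 214)
near jacket ([488.5, 131.0], np.float64(8.15), 318) ring ([484.5, 140.5], np.float64(0.24), 204)
far jacket ([496.8, 171.5], np.float64(11.5), 252) ring ([484.2, 144.0], np.float64(1.4), 208)
ring clear ([485.6, 140.0], np.float64(1.62), 245) ([484.2, 143.5], np.float64(0.53), 208)
```

Run:
```python
s=open('h.py').read()
s=s.replace("        q=onz(n,c,z)\n        if np.linalg.norm(q.mean(0)-near)>.04: continue","        h=cv2.convexHull(c.astype(np.float32)); c=c[[abs(cv2.pointPolygonTest(h,(float(x),float(y)),True))<.3 for x,y in c]]\n        q=onz(n,c,z)\n        if np.linalg.norm(q.mean(0)-near)>.03: continue")
open('h.py','w').write(s)
from h import *
im=cv2.imread("pics/side3.png")[:,:,::-1].copy(); z=.1547-.0513
for c in blobs(im,"orange"): print(len(c),c.mean(0),c.min(0),c.max(0))
for de in(.0005,.0015,.0025):
  print("near jacket",nearfit(im,"orange",z+.024,.03,de),"ring",nearfit(im,"red",.034,.032,de))
  print("far jacket",nearfit(im,"orange",z+.042,.03,de,s=1),"ring",nearfit(im,"red",.054,.032,de,s=1))
```

```text
329 [252.38171226 222.54381966] [245.91666667 212.75      ] [261.08333333 229.25      ]
3695 [ 59.79546685 169.27210194] [-0.41666667 99.58333333] [146.58333333 250.08333333]
341 [323.00171065  71.78079179] [310.25        65.08333333] [332.25  75.25]
251 [240.46314741  61.85358566] [234.75        51.58333333] [243.75        70.58333333]
981 [279.96508665   6.69325518] [242.91666667  -0.41666667] [318.58333333  15.25      ]
near jacket ([486.6, 133.8], np.float64(4.46), 136) ring ([484.7, 139.3], np.float64(0.46), 209)
far jacket ([483.4, 143.9], np.float64(2.21), 66) ring ([484.1, 144.8], np.float64(0.6), 174)
near jacket ([486.9, 135.2], np.float64(4.24), 134) ring ([484.5, 140.5], np.float64(0.24), 204)
far jacket ([484.4, 143.6], np.float64(2.2), 65) ring ([484.3, 143.4], np.float64(0.6), 168)
near jacket ([487.2, 136.5], np.float64(3.99), 131) ring ([484.4, 141.7], np.float64(0.44), 199)
far jacket ([485.4, 143.3], np.float64(2.2), 64) ring ([484.4, 142.0], np.float64(0.8), 162)
```

```bash
sed -i 's/(8,120,90),(22,255,255)/(6,110,35),(24,255,255)/; s/(0,130,70),(7,255,255)/(0,130,45),(5,255,255)/; s/(172,130,70)/(172,130,45)/' h.py
python3 - <<'E'
from h import *
im=cv2.imread("pics/side3.png")[:,:,::-1].copy(); z=.1547-.0513
for c in blobs(im,"orange"): 
  if abs(c.mean(0)[0]-255)<20: print(len(c),c.mean(0),c.min(0),c.max(0))
print("expected",proj("side",[[.4846,.141,z+.024],[.4846,.141,z+.042]]))
for de in(.0005,.0015):
  print("near jacket",nearfit(im,"orange",z+.024,.03,de),"ring",nearfit(im,"red",.034,.032,de))
  print("far jacket",nearfit(im,"orange",z+.042,.03,de,s=1),"ring",nearfit(im,"red",.054,.032,de,s=1))
h=cv2.cvtColor(im,cv2.COLOR_RGB2HSV)
for r in(218,222,226): print([tuple(int(v) for v in h[r,c]) for c in range(240,274,3)])
E
```

```text
411 [256.54643147 220.75243309] [245.75       212.08333333] [267.25       229.91666667]
1469 [269.02842069  26.68680508] [234.41666667  -0.41666667] [319.08333333  72.91666667]
expected [[256.0363936  222.2453335 ]
 [256.03538274 217.7030161 ]]
near jacket ([483.4, 139.3], np.float64(1.0), 192) ring ([484.7, 139.3], np.float64(0.43), 209)
far jacket ([483.5, 141.5], np.float64(0.74), 100) ring ([484.1, 144.8], np.float64(0.6), 174)
near jacket ([483.4, 140.5], np.float64(0.69), 187) ring ([484.5, 140.5], np.float64(0.23), 204)
far jacket ([483.8, 139.5], np.float64(0.83), 91) ring ([484.3, 143.4], np.float64(0.6), 168)
[(23, 70, 153), (24, 68, 153), (12, 136, 146), (11, 195, 156), (10, 186, 107), (30, 15, 51), (20, 15, 51), (9, 141, 47), (11, 199, 105), (14, 134, 114), (24, 68, 154), (23, 70, 153)]
[(24, 69, 152), (23, 71, 154), (14, 114, 92), (11, 199, 156), (11, 200, 157), (10, 196, 146), (11, 199, 87), (11, 191, 87), (11, 194, 109), (21, 76, 104), (26, 65, 165), (27, 63, 167)]
[(23, 60, 145), (24, 70, 152), (24, 71, 154), (12, 181, 83), (12, 193, 95), (11, 194, 121), (11, 192, 113), (11, 196, 91), (11, 158, 71), (26, 66, 163), (27, 66, 167), (26, 64, 168)]
```

```bash
python3 -m jog '[[[1,0.2,25],0,0],[[1,0.2,45],0,0],[[1,0.2,49],0,0],[[1,0.2,51],0,0],[[1,0.2,51],0,0],[[1,0.2,51],0,0]]' 60
```

```text
clock: 5.15
position: [0.4861, 0.1434, 0.1052]
eef_rot: [[0.701, 0.713, 0.001], [0.713, -0.701, 0.0], [0.001, 0.001, -1.0]]
force: [-0.5, -0.4, -1.5]
opening: 0.243
finger_force: 59.8
```

```bash
cat >> h.py <<'E'
def look(name,off=.0513):
    s0=ctrl.sense(); im=ctrl.camera("side"); im=ctrl.camera("side"); cv2.imwrite(f"pics/{name}.png",im[:,:,::-1]); s=ctrl.sense(); z=s["position"][2]-off
    print("t",s["clock"],"tcp",np.round(s["position"]*1e3,1),"F",np.round(s["force"],1),"M",np.round(s["moment"],2),"yaw",round(np.degrees(np.arctan2(s["eef_rot"][1,1],s["eef_rot"][0,1])),1))
    p=s["position"][:2]
    print("jacket near",nearfit(im,"orange",z+.024,.03,near=p),"far",nearfit(im,"orange",z+.042,.03,near=p,s=1),"ring near",nearfit(im,"red",.034,.032,near=p),"far",nearfit(im,"red",.054,.032,near=p,s=1))
E
python3 -c "
from h import *
look('side4')"
```

```text
t 5.25 tcp [486.  143.4 105.1] F [ 0.6  0.3 -2.5] M [ 0.   -0.04  0.01] yaw -44.5
jacket near ([484.6, 143.4], np.float64(0.81), 168) far ([484.3, 143.9], np.float64(1.29), 106) ring near ([484.5, 140.6], np.float64(0.25), 206) far ([484.3, 144.4], np.float64(0.66), 48)
```

```bash
python3 -m jog '[[[-1,1,0],0,0],[[-1,1,1],0,0],[[-1,1,2],0,0],[[-1,1,3],0,0],[[-1,1,3],0,0]]' 60
```

```text
clock: 5.75
position: [0.4853, 0.1418, 0.1011]
eef_rot: [[0.7, 0.714, -0.0], [0.714, -0.7, -0.0], [-0.0, -0.0, -1.0]]
force: [1.0, 0.5, -3.0]
opening: 0.249
finger_force: 59.8
```

```bash
python3 -c "
from h import *
look('side5')"
```

```text
t 5.85 tcp [485.4 141.8 101.2] F [-0.6 -0.4 -2.1] M [ 0.03 -0.07  0.  ] yaw -44.5
jacket near ([484.2, 141.8], np.float64(0.75), 197) far ([483.7, 142.2], np.float64(0.89), 96) ring near ([484.5, 140.6], np.float64(0.24), 205) far ([484.4, 143.6], np.float64(0.5), 39)
```

```bash
python3 -m jog '[[[0,0,1],0,0],[[0,0,2],0,0],[[0,0,3],0,0],[[0,0,3],0,0]]' 60; python3 -m jog '[[[0,0,1],0,0],[[0,0,2],0,0],[[0,0,2],0,0]]' 60
```

```text
clock: 6.25
position: [0.4854, 0.1418, 0.0981]
eef_rot: [[0.701, 0.714, -0.0], [0.714, -0.701, -0.0], [-0.0, -0.0, -1.0]]
force: [-0.7, -0.4, -2.4]
opening: 0.247
finger_force: 59.8
clock: 6.55
position: [0.4856, 0.1421, 0.0962]
eef_rot: [[0.7, 0.714, 0.0], [0.714, -0.7, 0.0], [0.0, -0.0, -1.0]]
force: [1.2, 0.3, -2.4]
opening: 0.253
finger_force: 59.8
```

```bash
python3 -m jog '[[[0,0,1],0,0],[[0,0,2],0,0],[[0,0,3],0,0],[[0,0,3],0,0]]' 60; python3 -m jog '[[[0,0,1],0,0],[[0,0,2],0,0],[[0,0,3],0,0],[[0,0,3],0,0]]' 60
```

```text
clock: 6.95
position: [0.4855, 0.1421, 0.0932]
eef_rot: [[0.7, 0.714, 0.0], [0.714, -0.7, 0.0], [0.0, -0.0, -1.0]]
force: [0.4, 1.7, -2.1]
opening: 0.252
finger_force: 59.7
clock: 7.35
position: [0.4856, 0.142, 0.0902]
eef_rot: [[0.7, 0.714, 0.0], [0.714, -0.7, 0.0], [0.0, -0.0, -1.0]]
force: [0.4, 2.8, -1.8]
opening: 0.246
finger_force: 59.8
```

```bash
python3 -m jog '[[[0,0,1],0,0],[[0,0,2],0,0],[[0,0,3],0,0],[[0,0,4],0,0],[[0,0,4],0,0]]' 60; python3 -m jog '[[[0,0,1],0,0],[[0,0,2],0,0],[[0,0,2],0,0]]' 60
```

```text
clock: 7.85
position: [0.4855, 0.142, 0.0862]
eef_rot: [[0.7, 0.714, 0.0], [0.714, -0.7, 0.0], [0.0, -0.0, -1.0]]
force: [1.2, 2.7, -2.4]
opening: 0.253
finger_force: 59.8
clock: 8.15
position: [0.4858, 0.1422, 0.0852]
eef_rot: [[0.7, 0.714, 0.001], [0.714, -0.7, 0.0], [0.001, 0.001, -1.0]]
force: [-0.5, 1.7, 9.6]
opening: 0.247
finger_force: 61.2
```

```bash
python3 -m jog '[[[0,0,1],0,0],[[0,0,1.5],0,0],[[0,0,1.5],0,0],[[0,0,1.5],0,0]]' 80; python3 -c "
from h import *
look('side6')
b=cv2.imread('pics/side6.png')[180:280,200:310]
cv2.imwrite('pics/c6.png',cv2.resize(b,None,fx=5,fy=5,interpolation=2))"
```

```text
clock: 8.55
position: [0.486, 0.1422, 0.0852]
eef_rot: [[0.7, 0.714, 0.002], [0.714, -0.7, -0.0], [0.001, 0.002, -1.0]]
force: [-6.6, 0.5, 27.0]
opening: 0.247
finger_force: 78.9
t 8.65 tcp [486.  142.2  85.2] F [-7.7 -0.3 26.4] M [0.14 1.76 0.01] yaw -44.5
jacket near ([484.1, 142.1], np.float64(0.63), 196) far ([483.3, 143.9], np.float64(0.92), 87) ring near ([484.5, 140.6], np.float64(0.21), 206) far ([484.3, 146.9], np.float64(0.32), 17)
```

View pics/c6.png

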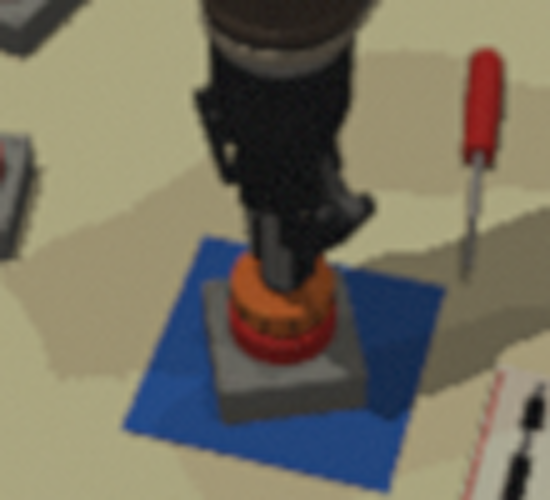

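The jacket (crop 283,300) sits just above the red ring (283,345), level and central. The nose stopped firmly at the height of the block's top face, so the socket is fully home. Handing in with the grip held.

```bash
python3 -c "
from bench import ctrl
print(ctrl.hand_in())"
```

```text
the job is handed in; nothing more can be done
None
```

The first socket I tried, from the rack end nearest the mat, fits the nut on the blue-mat block; I handed in with it pushed fully home, upright and still gripped, at about 8.7 s, and no other socket had to be moved.

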